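# Angle a spare column past the post into its bay

### The arm

A 7-joint arm with a two-finger parallel gripper is mounted at the origin on a cart in front of the work surface, level with it; the furniture and walls round the work are solid. World frame = base frame: x ahead of the robot, y to its left, z up, the work surface at z = 0. Lengths are in m, angles in rad, forces in N, time in s.
With the tool pointing down it reaches from about 0.425 to 0.925 m from the base axis. Payload 6.8 kg.
Tool frame: the origin (TCP) lies midway between the tips of the shut fingers; the grasp point (between the pads) lies robot.grip_point_offset behind it (robot.grip_point_offset is the distance from the TCP to the grasp point, in m); z points along the fingers, y is the line along which they close (so a half turn about z gives the same grasp; the last joint's range is limited). The gripper opens to 88 mm and grips with 3 to 60 N. Pads are 20 mm wide; open, the fingers measure 115 mm over their backs; the gripper's body (75 mm by 178 mm) begins 61 mm behind the grasp point.
Start: joints at [-1.391, 0.477, 0.022, 1.555, -0.011, 1.109, -0.083], TCP at [0.192, 0.647, 0.223] pointing down, gripper open.
Joint ranges: [-2.96, 2.96], [-0.34, 2.1], [-1.41, 1.46], [0.24, 2.44], [-1.37, 4.51], [0.17, 1.92], [-2.96, 2.96]. Speed limits (rad/s): [2.39, 2.39, 3.14, 3.14, 3.14, 3.14, 3.14].

### API

Orientations are given as a unit quaternion [x, y, z, w].
In Python, from cell import robot, hand, kinematics, imaging, order, readout gives the robot as it stands. Calls block until the motion is done:
- robot.move_ptp(position, orientation): joint-space move of the TCP to a pose.
- robot.servo_line(position, velocity=0.15, frame=None, max_force=None): straight line of the TCP; frame=None keeps the orientation; velocity is the mean speed in m/s. With max_force (N) it stops when the force on the tool has changed by that much, and returns True; else False.
- robot.goto_joints(angles): joint-space move.
- hand.set_gripper(opening): finger opening in m; the grip force is fixed at half the most; returns when the fingers have stopped.
- robot.hold(seconds).
- kinematics.solve_ik(position, orientation): joint angles nearest the present ones, or None.
- imaging.get_image(name): name is "scene" or "top"; returns a dict with "image" (400x640x3 uint8, blue, green, red), "fx", "fy", "cx", "cy" (pixels), "dist" ([k1, k2, p1, p2, k3] as OpenCV has them; the pictures are not rectified), "eye" and "orientation" of the camera in the world. Camera axes: x right, y down, z forward; pixel columns grow to the right and rows downward; lengths in m; the calibration is good to about 2 mm. A picture is of the moment at which its call begins. There is no depth.
A pose or a line that the arm cannot do raises robot.MotionError and nothing moves.
- order.finish_job(): hands the job in; it is judged then, once.
Readings, each from a call of its own:
- readout.get_time(): time.
- readout.get_joint_positions(): joint angles.
- readout.get_qvel(): joint speeds.
- readout.get_joint_torque(): joint torques, N m.
- readout.get_position(): TCP position.
- readout.get_orientation(): TCP orientation.
- readout.get_force(): force on the tool from outside, world axes, zero at the start.
- readout.get_ft_torque(): the same for the moment, N m.
- readout.get_grip_width(): finger opening in m.
- readout.get_grasp_force(): force on a finger pad.
Only numpy, scipy, OpenCV 4.12 (cv2) and the standard library are available. Lean on these libraries where they do the work, as an engineer would, in place of code of your own. Each camera call takes 0.05 s, during which the arm holds its last target. There are 200 camera calls.

### The job

Push the spare packed column with the fingertips into its three-sided steel bay: work its left end in behind the retaining post first, then swing the right end in between the cheeks until both end plates sit flush against the rubber strip at the back. Push gently and keep the column sliding on the worktop, never lifting it or taking it between the fingers, because its packing shakes loose; leave the glassware and other things where they stand.

Things in the scene. Friction and masses are not known exactly. Their poses are not given: they have to be found in the camera images.
- bay: Fixed bay for a spare column: a low three-sided fence of bare folded steel, 24 mm high, open towards the robot, no floor (the column slides on the worktop). Origin: on the worktop, midway between the cheeks, in the plane of the front face of the black rubber strip, 18 mm high, that lines the back. Its x points from the mouth to the back, y to the left.
- cheek_left (a point): Front tip of the bay's left cheek, on the worktop, at x -49, y +130 mm in the bay's frame. The cheeks are 5 mm thick, their inner faces 260 mm apart (y +130 and -130 mm in the bay's frame), and run from the back to 49 mm in front of the rubber strip, the last 10 mm flared outwards. Axes as of the bay.
- cheek_right (a point): Front tip of the bay's right cheek, on the worktop, at x -49, y -130 mm in the bay's frame; the mirror image of the left one.
- bay_post (a point): Foot, on the worktop, of the bay's fixed round steel retaining post, standing across the left part of the mouth so that the column cannot go straight in: 72 mm in front of the rubber strip, 85 mm left of the bay's middle (x -72, y +85 mm in the bay's frame), 13 mm thick, with a 17 mm head above 48 mm, 58 mm high. Its rear side is 65.5 mm in front of the rubber strip.
- column: Spare packed column, loose, lying in front of the bay and to the right: clear tube between two grey square end plates (40 x 40 x 16 mm) joined by four steel tie rods. Rigid, 240 mm long, 40 wide, 40 high, 0.3 to 0.65 kg; slides under a push of 2 to 8 N, does not roll. Origin: middle of its underside; y along it (left end at +120 mm), x across it (side towards the robot at -20 mm), z up.
- column_left (a point): Centre of the outer face of the column's left end plate, 20 mm above the worktop when it lies flat; axes as of the column.
- column_right (a point): Centre of the outer face of the column's right end plate, 20 mm above the worktop when it lies flat; axes as of the column.
- vial_3: Bystander, loose: white-capped sample vial, 27 mm across, 59 high, standing left of the bay. Origin: middle of its underside.
- stopper_1: Bystander, loose: dark red-brown rubber stopper, 32 mm across, 28 high, standing left of the post. Origin: middle of its underside.
- crucible: Bystander, loose: white porcelain crucible, 40 mm across, 30 high, standing left of the bay. Origin: middle of its underside.
- weight_0: Bystander, loose: brass-coloured knobbed calibration weight, 28 mm across, 35 high, standing right of the bay's right cheek. Origin: middle of its underside.
- petri_dish_0: Bystander, loose: petri dish, 63 mm across, 15 high, lying right of the weight. Origin: middle of its underside.
- beaker_100: Bystander, loose: small glass beaker, 58 mm across, 68 high, standing right of the petri dish. Origin: middle of its underside.
- conical_flask: Bystander, loose: stoppered conical flask, 66 mm across, 111 high, standing behind the bay between the two rigs. Origin: middle of its underside.
- measuring_cylinder: Bystander, loose: glass measuring cylinder, 52 mm across the foot, 188 high, standing behind the bay between the two rigs. Origin: middle of its underside.

How it is judged:
By the outcome, as a careful person would: the job done as asked, in the order asked, and still so for the second after the job is handed in, with the robot touching nothing.
It also fails if it takes over 61 s, if anything falls off the work surface, if the arm or the gripper's body presses on something with over 40 N, if the wrist force passes 120 N, or if a joint passes its speed limit or range.

## Working session

There is one attempt and no reset: what is moved stays moved. The work goes in short steps, each a Python script; the robot and the scene stay as the last script left them, time stands still between calls to the robot, and variables do not carry over. Pictures are saved under pics/ and viewed, at most 10 in all, crops included, and the job is handed in when it is done.

```bash
mkdir -p pics; ls
python3 - <<'E'
from cell import robot, imaging, readout
import cv2
for n in("scene","top"):
    d=imaging.get_image(n); cv2.imwrite(f"pics/{n}0.png",d["image"])
    print({k:v for k,v in d.items() if k!="image"})
print(readout.get_time(),readout.get_position(),readout.get_orientation(),robot.grip_point_offset,readout.get_grip_width())
E
```

```text
pics
{'fx': 381.7008123358325, 'fy': 381.7008123358325, 'cx': 324.1559447954257, 'cy': 199.80481277714057, 'dist': array([-0.00771155,  0.        ,  0.        ,  0.        ,  0.        ]), 'eye': array([ 0.01838137, -0.62534134,  0.88301629]), 'orientation': array([ 0.86599886, -0.31665389,  0.14190372, -0.36005503])}
{'fx': 459.6911463784294, 'fy': 459.6911463784294, 'cx': 327.98549233862946, 'cy': 200.18049164926538, 'dist': array([-0.00503968,  0.        ,  0.        ,  0.        ,  0.        ]), 'eye': array([0.48750212, 0.02090776, 1.19107902]), 'orientation': array([-0.69844874,  0.71513016, -0.02474159,  0.01208594])}
0.1 [0.19143791 0.64674897 0.22180475] [ 1.43403028e-01  9.89664065e-01 -7.78136461e-04 -6.89007344e-05] 0.0187 0.08766284819797616
```

View pics/top0.png

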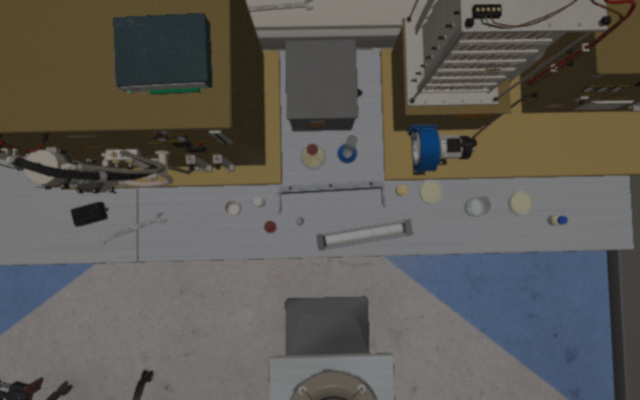

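View pics/scene0.png

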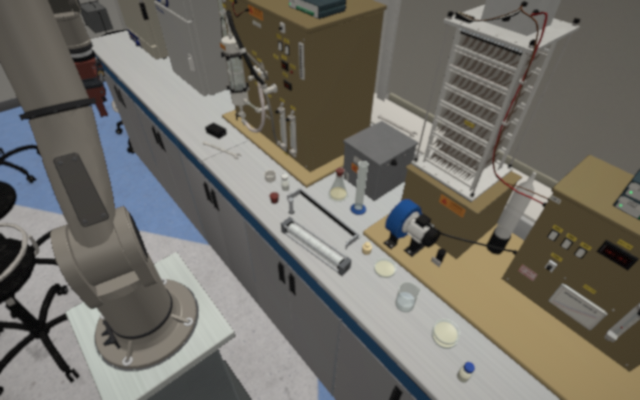

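Run:
```python
import cv2
a=cv2.imread("pics/top0.png")[170:270,220:420]; cv2.imwrite("pics/c1.png",cv2.convertScaleAbs(cv2.resize(a,None,fx=4,fy=4,interpolation=cv2.INTER_CUBIC),alpha=1.5))
a=cv2.imread("pics/scene0.png")[165:285,255:395]; cv2.imwrite("pics/c2.png",cv2.convertScaleAbs(cv2.resize(a,None,fx=5,fy=5,interpolation=cv2.INTER_CUBIC),alpha=1.3))
```

```text
(no output)
```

View pics/c1.png

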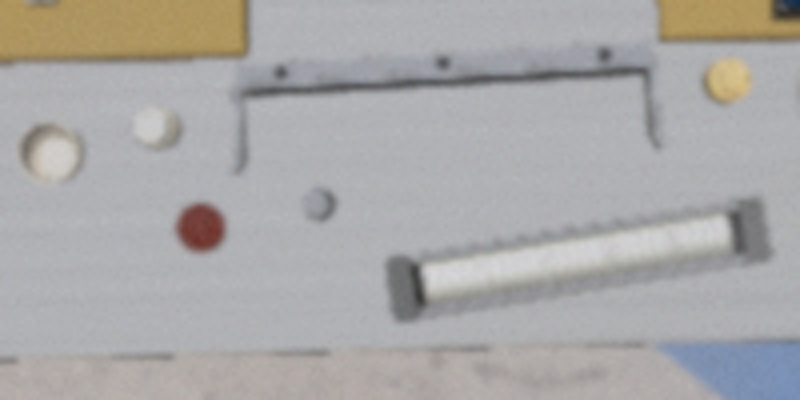

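View pics/c2.png

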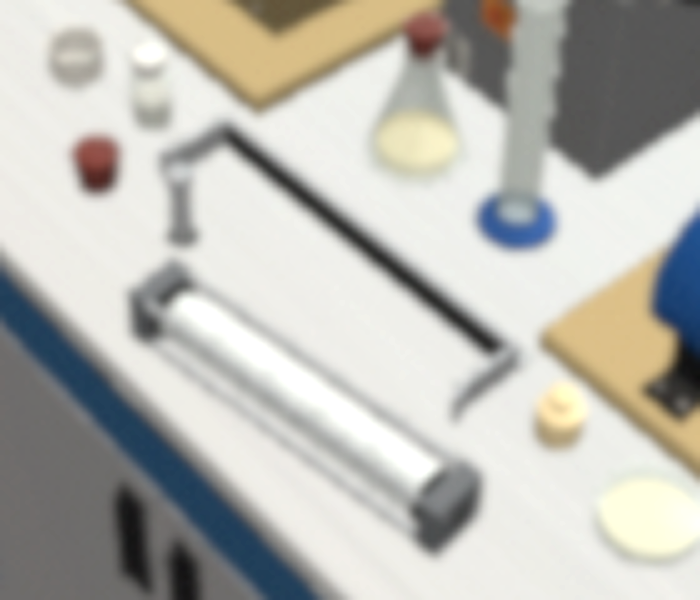

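The top view shows the column lying right of the post and in front of the bay, with its left end nearer the robot. Its plates are at about full-image (320,242) and (408,228), the post head at (300,221), and the bay's inner corners at (281,193) and (382,188). The scene view agrees with this. Next I fit the poses.

```bash
cat > h.py <<'E'
import numpy as np, cv2
from scipy.spatial.transform import Rotation as R
from scipy.optimize import least_squares
CROP={"top":(220,170,4),"scene":(255,165,5)}
def full(cam,p,crop=None):
    ox,oy,s=crop or CROP[cam]; p=np.asarray(p,float); return (p+.5)/s-.5+[ox,oy]
def proj(d,P):
    Rm=R.from_quat(d["orientation"]).as_matrix().T
    t=-Rm@d["eye"]; K=np.array([[d["fx"],0,d["cx"]],[0,d["fy"],d["cy"]],[0,0,1.]])
    return cv2.projectPoints(np.asarray(P,float).reshape(-1,1,3),cv2.Rodrigues(Rm)[0],t,K,np.asarray(d["dist"]))[0].reshape(-1,2)
def W(pose,P):  # pose x,y,yaw ; P in mm
    c,s=np.cos(pose[2]),np.sin(pose[2]); P=np.asarray(P,float)/1000
    return np.c_[pose[0]+c*P[:,0]-s*P[:,1],pose[1]+s*P[:,0]+c*P[:,1],P[:,2]]
def fit(obs,cams,x0=(.5,0,0)):
    f=lambda p:np.concatenate([(proj(cams[c],W(p,[m]))[0]-u) for c,m,u in obs])
    r=least_squares(f,x0,loss="soft_l1",f_scale=.7); 
    print(np.round(r.x,4)); print(np.round(f(r.x).reshape(-1,2),1).tolist()); return r.x
E
python3 - <<'E'
from h import *
from cell import imaging,kinematics,readout
import json
cams={n:imaging.get_image(n) for n in("top","scene")}
F=full
col=[("top",(20,120,40),(388,262)),("top",(-20,120,40),(394,321)),("top",(20,104,40),(413,257)),("top",(20,-120,40),(760,198)),("top",(-20,-120,40),(770,257)),
("scene",(20,-120,40),(478,467)),("scene",(-20,-120,0),(432,551)),("scene",(-20,120,40),(133,293)),("scene",(20,120,40),(176,263))]
bay=[("top",(0,130,18),(247,96)),("top",(0,-130,18),(645,73)),("top",(-72,85,58),(319,204)),("top",(-49,132,24),(238,172)),("top",(-49,-132,24),(658,148)),
("scene",(-72,85,0),(182,239)),("scene",(-72,85,58),(177,168)),("scene",(0,-130,0),(497,352)),("scene",(0,130,18),(230,132))]
out={}
for n,o in(("col",col),("bay",bay)):
    out[n]=list(fit([(c,m,F(c,u)) for c,m,u in o],cams))
json.dump(out,open("p.json","w"))
c,b=out["col"],out["bay"]
d=np.array(c[:2])-b[:2]; print("col in bay",R.from_euler('z',-b[2]).apply([*d,0])*1000,np.degrees(c[2]-b[2]))
for q in [(.0),]:
  for x in (.30,.34,.38,.42,.46):
    for y in (-.25,-.1,0,.05):
      print(x,y,[kinematics.solve_ik([x,y,.012],(R.from_quat([0,1,0,0])*R.from_euler('y',t)).as_quat()) is not None for t in(-.5,-.3,0,.3,.5)],end=' ')
    print()
E
```

```text
[ 0.4594 -0.089   0.1438]
[[-1.0, -0.5], [0.1, 0.6], [-1.0, -0.4], [0.3, -0.6], [0.6, 0.4], [1.2, 0.8], [0.4, 1.6], [-1.8, -0.1], [-0.8, -1.5]]
[ 0.5727 -0.0092  0.0338]
[[-1.2, -0.1], [0.7, -0.1], [-0.7, -0.1], [1.1, 0.0], [-0.2, 0.1], [-0.1, -0.5], [0.1, 0.7], [0.9, 4.2], [-1.6, -0.6]]
col in bay [-115.93314039  -75.96986957    0.        ] 6.301659264028191
0.3 -0.25 [False, False, True, True, True] 0.3 -0.1 [False, False, False, True, True] 0.3 0 [False, False, False, True, True] 0.3 0.05 [False, False, False, True, True] 
0.34 -0.25 [False, False, True, True, True] 0.34 -0.1 [False, False, True, True, True] 0.34 0 [False, False, False, True, True] 0.34 0.05 [False, False, False, True, True] 
0.38 -0.25 [False, True, True, True, True] 0.38 -0.1 [False, False, True, True, True] 0.38 0 [False, False, True, True, True] 0.38 0.05 [False, False, True, True, True] 
0.42 -0.25 [True, True, True, True, True] 0.42 -0.1 [False, False, True, True, True] 0.42 0 [False, False, True, True, True] 0.42 0.05 [False, False, True, True, True] 
0.46 -0.25 [True, True, True, True, True] 0.46 -0.1 [False, True, True, True, True] 0.46 0 [False, True, True, True, True] 0.46 0.05 [False, True, True, True, True]
```

```bash
cat >> h.py <<'E'
import json
from cell import robot,hand,kinematics,imaging,readout
bay=np.array(json.load(open("p.json"))["bay"])
def B(x,y,z): return W(bay,[[x,y,z]])[0]
def q(deg): return (R.from_euler('z',bay[2]+np.radians(deg))*R.from_quat([0,1,0,0])).as_quat()
def inbay():
    p=np.array(readout.get_position())-[*bay[:2],0]; return np.round(R.from_euler('z',-bay[2]).apply(p)*1000,1)
def push(x,y,v=.04,f=15,z=12):
    s=robot.servo_line(B(x,y,z),velocity=v,max_force=f); print("push",s,inbay(),np.round(readout.get_force(),1),readout.get_time()); return s
def pic(name,cam,box,s,a=1.4):
    d=imaging.get_image(cam); x,y,w,h=box
    cv2.imwrite(f"pics/{name}.png",cv2.convertScaleAbs(cv2.resize(d["image"][y:y+h,x:x+w],None,fx=s,fy=s,interpolation=cv2.INTER_CUBIC),alpha=a)); return d
E
python3 - <<'E'
from h import *
hand.set_gripper(0.0)
robot.move_ptp(B(-188,20,120),q(-14)); print(inbay(),readout.get_time())
robot.servo_line(B(-188,20,12),velocity=.12)
print(inbay(),readout.get_force())
push(-82.4,22.2)
pic("t2","top",(220,170,200,100),4)
E
```

```text
[-187.4   20.6  120.2] 3.9583
[-187.6   20.    12.4] [ 0.03890659 -0.39638647 -0.32805381]
push False [-82.5  22.2  12. ] [-1.3 -0.6 -0.5] 7.8
```

View pics/t2.png

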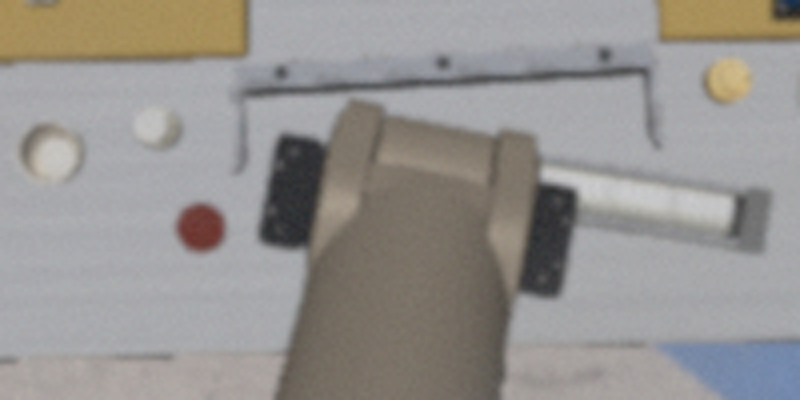

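The right plate is now at crop (752,220) and the column has swung so its right end is nearer the robot, as planned. I'll retreat to the right end and look again.

Run:
```python
from h import *
robot.servo_line(B(-100,18,12),velocity=.1)
robot.servo_line(B(-100,18,110),velocity=.25)
robot.move_ptp(B(-119,-245,110),q(-14)); print(inbay(),readout.get_time())
pic("t3","top",(270,170,150,100),5); pic("s3","scene",(255,165,150,120),5)
a=cv2.imread("pics/t3.png");b=cv2.imread("pics/s3.png")
cv2.imwrite("pics/t3s3.png",cv2.resize(np.vstack([a[:,:],b]),None,fx=.72*.75,fy=.72*.75) if 0 else np.hstack([cv2.resize(a,(400,267)),cv2.resize(b,(400,320))[:267]]))
```

```text
[-118.8 -243.4  109.2] 9.75
```

View pics/t3.png

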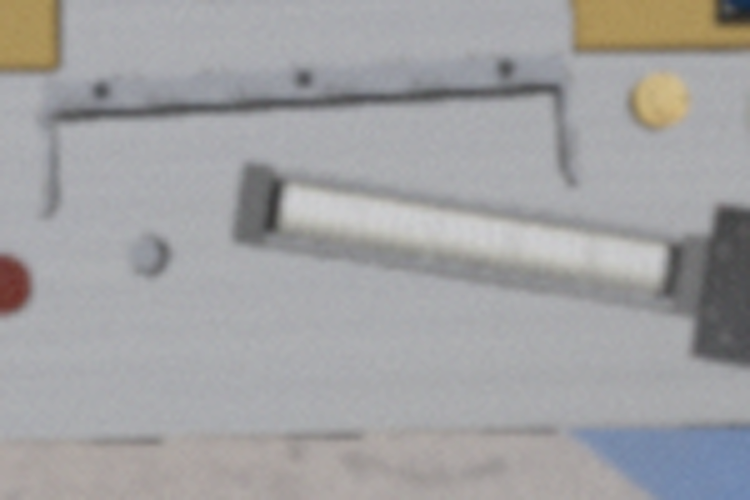

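Run:
```python
from h import *
cams={n:imaging.get_image(n) for n in("top",)}
cr=(270,170,5)
obs=[((20,120,40),(246,163)),((-20,120,40),(233,242)),((20,104,40),(276,169)),((-20,104,40),(264,246)),((20,-104,40),(678,233)),((-20,-104,40),(668,309))]
c=fit([("top",m,full("top",u,cr)) for m,u in obs],cams,(.49,-.09,-.2))
print(R.from_euler('z',-bay[2]).apply([*(c[:2]-bay[:2]),0])*1000,np.degrees(c[2]-bay[2]))
fit([("top",m,full("top",u,cr)) for m,u in [((0,130,18),(60,117)),((0,-130,18),(555,91)),((-72,85,58),(148,254))]],cams)
```

```text
[ 0.5018 -0.0906 -0.1794]
[[-0.5, -0.0], [-0.4, -0.1], [-0.2, -0.2], [-0.3, 0.1], [1.2, -0.2], [0.9, 0.4]]
[-73.66739083 -78.92823102   0.        ] -12.220383925887543
[ 0.5731 -0.0106  0.0307]
[[-0.8, 0.2], [1.6, -0.0], [-0.1, -0.1]]
```

Run:
```python
from h import *
robot.move_ptp(B(-108.5,-243,90),q(-12.2))
robot.servo_line(B(-108.5,-243,12),velocity=.12)
push(-101.9,-211); push(-84.8,-131,f=12)
p=inbay(); robot.servo_line(B(p[0]-4,p[1]-18,12),velocity=.1)
robot.servo_line(B(p[0]-4,p[1]-18,90),velocity=.25)
robot.move_ptp(B(-150,-200,110),q(0)); print(inbay(),readout.get_time())
pic("t4","top",(270,170,150,100),5)
```

```text
push False [-102.  -211.3   12. ] [-0.3 -0.4 -0.6] 11.9167
push False [ -84.8 -131.    12. ] [-0.1 -1.6  0.2] 14.1083
[-151.2 -200.   109.3] 15.325
```

View pics/t4.png

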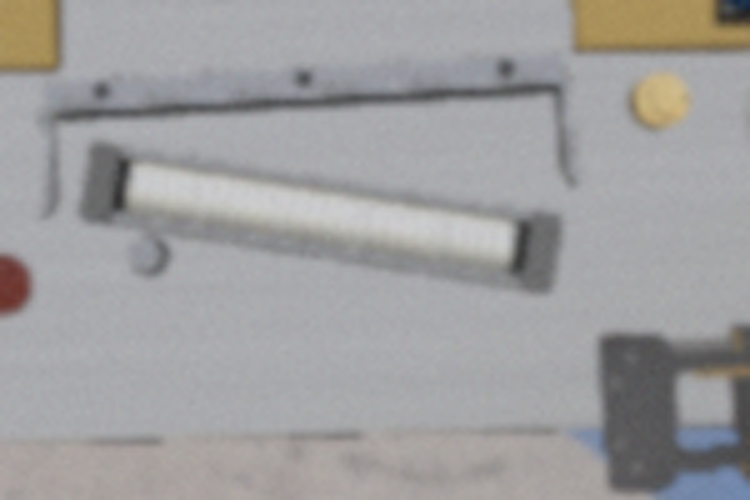

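Run:
```python
from h import *
cams={n:imaging.get_image(n) for n in("top",)}
cr=(270,170,5)
obs=[((20,120,40),(93,142)),((-20,120,40),(81,217)),((20,-120,40),(560,213)),((-20,-120,40),(549,291)),((20,104,40),(125,148)),((20,-104,40),(527,209))]
c=fit([("top",m,full("top",u,cr)) for m,u in obs],cams,(.49,-.09,-.2))
print(R.from_euler('z',-bay[2]).apply([*(c[:2]-bay[:2]),0])*1000,np.degrees(c[2]-bay[2]))
```

```text
[ 0.5151 -0.0141 -0.176 ]
[[-0.6, -0.3], [-0.7, 0.5], [0.6, 0.1], [0.5, 0.3], [-0.7, -0.5], [0.9, -0.1]]
[-57.7927525   -2.98114908   0.        ] -12.020855258338866
```

Run:
```python
from h import *
robot.move_ptp(B(-89,-150,90),q(-12)); robot.servo_line(B(-89,-150,12),velocity=.12)
push(-84.0,-127,f=12)
robot.servo_line(B(-88,-147,12),velocity=.1); robot.servo_line(B(-88,-147,90),velocity=.25)
robot.move_ptp(B(-132,-98,90),q(0)); robot.servo_line(B(-132,-98,12),velocity=.12)
push(-60,-98,f=12); push(-46,-98,v=.02,f=10)
p=inbay(); robot.servo_line(B(p[0]-15,p[1],12),velocity=.1); robot.servo_line(B(p[0]-15,p[1],80),velocity=.25)
robot.move_ptp(B(-80,45,80),q(0)); robot.servo_line(B(-80,45,12),velocity=.12)
push(-46,45,v=.02,f=10)
p=inbay(); robot.servo_line(B(p[0]-15,p[1],12),velocity=.1); robot.servo_line(B(p[0]-15,p[1],90),velocity=.25)
robot.move_ptp(B(-190,-60,200),q(0)); print(inbay(),readout.get_time())
pic("t5","top",(270,170,150,100),5); pic("s5","scene",(255,165,140,110),5)
```

```text
push False [ -84.  -126.7   12. ] [-0.4 -0.5 -0.4] 17.3917
push False [-60.  -97.9  12.1] [-0.9  0.5 -1. ] 21.3167
push True [-51.1 -98.1  11.5] [-0.4  0.3 -0.3] 21.85
push True [-53.3  45.3  11.3] [-0.4 -0.2  0.1] 25.2417
[-189.5  -59.2  199.5] 26.8
```

View pics/t5.png

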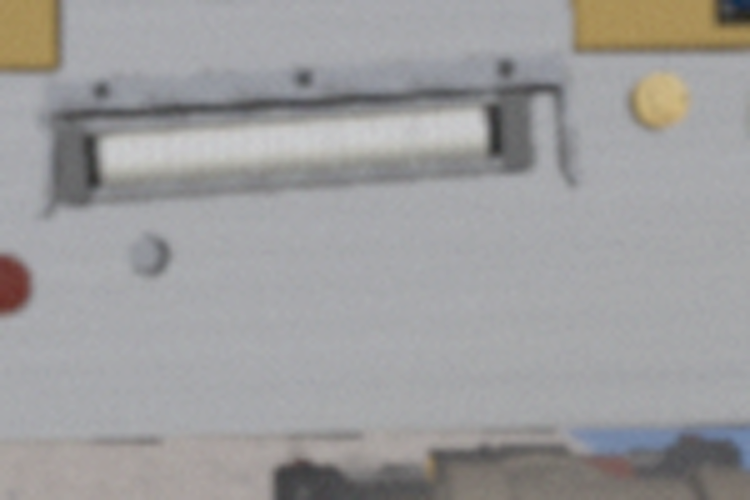

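The column is inside, with the left end behind the post. Its right plate is against the strip at (515,93), but the left plate's back edge at (60,124) still shows a small gap to the strip at (60,117).

Run:
```python
from h import *
cams={n:imaging.get_image(n) for n in("top",)}
cr=(270,170,5)
obs=[((20,120,40),(54,123)),((-20,120,40),(58,203)),((20,-120,40),(531,92)),((-20,-120,40),(533,168)),((20,104,40),(89,122)),((20,-104,40),(502,95))]
c=fit([("top",m,full("top",u,cr)) for m,u in obs],cams,(.55,-.0,0))
print(R.from_euler('z',-bay[2]).apply([*(c[:2]-bay[:2]),0])*1000,np.degrees(c[2]-bay[2]))
```

```text
[ 0.5501 -0.0025  0.0438]
[[0.1, 0.1], [0.3, -0.0], [0.0, -0.1], [0.8, 0.6], [-0.6, -0.2], [-0.5, -0.3]]
[-22.32847062   7.44695458   0.        ] 0.5707076562058582
```

View pics/s5.png

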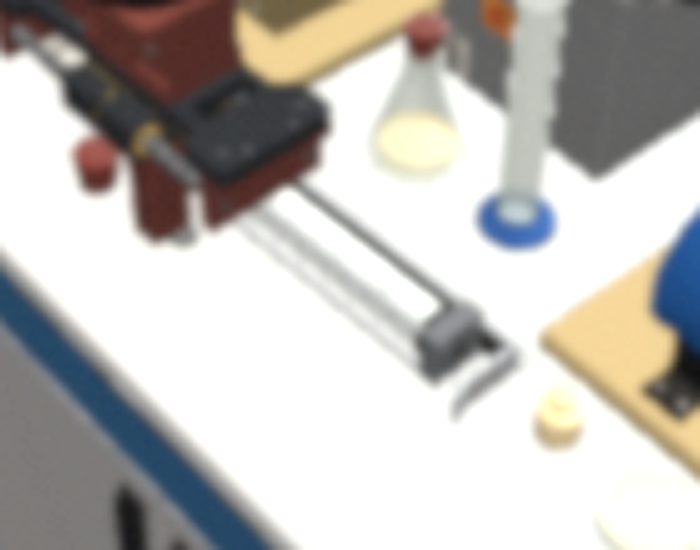

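Run:
```python
from h import *
robot.move_ptp(B(-76,112,90),q(0)); print(inbay()); robot.servo_line(B(-76,112,14),velocity=.1)
print(inbay(),readout.get_force())
push(-46,112,v=.02,f=14,z=14)
p=inbay(); robot.servo_line(B(-74,112,14),velocity=.1); robot.servo_line(B(-74,112,80),velocity=.25)
robot.move_ptp(B(-80,-100,80),q(0)); robot.servo_line(B(-80,-100,12),velocity=.12)
push(-46,-100,v=.02,f=14)
p=inbay(); robot.servo_line(B(p[0]-15,p[1],12),velocity=.1); robot.servo_line(B(p[0]-15,p[1],90),velocity=.25)
robot.move_ptp(B(-190,-260,200),q(0)); print(inbay(),readout.get_time())
d=pic("t6","top",(270,170,150,100),5); pic("s6","scene",(255,165,140,110),5,1.2)
a=cv2.imread("pics/t6.png");b=cv2.imread("pics/s6.png")
cv2.imwrite("pics/both.png",np.hstack([a[50:250,:],np.zeros((200,50,3),np.uint8)]) if 0 else np.vstack([cv2.resize(a[60:240],(750,180)),cv2.resize(b[90:500],(700,410))[:, :].copy() if 0 else cv2.copyMakeBorder(b[90:500],0,0,0,50,cv2.BORDER_CONSTANT)]))
```

```text
[-76.2 110.7  90.2]
[-75.6 111.9  14.5] [0.55213628 0.0703485  0.3587591 ]
push True [-51.1 112.   13.2] [-0.9  0.4 -0.6] 30.1
push True [-51.  -99.9  11.1] [-0.1  0.3 -0.2] 34.0667
[-189.2 -258.5  199.1] 35.7417
```

View pics/both.png

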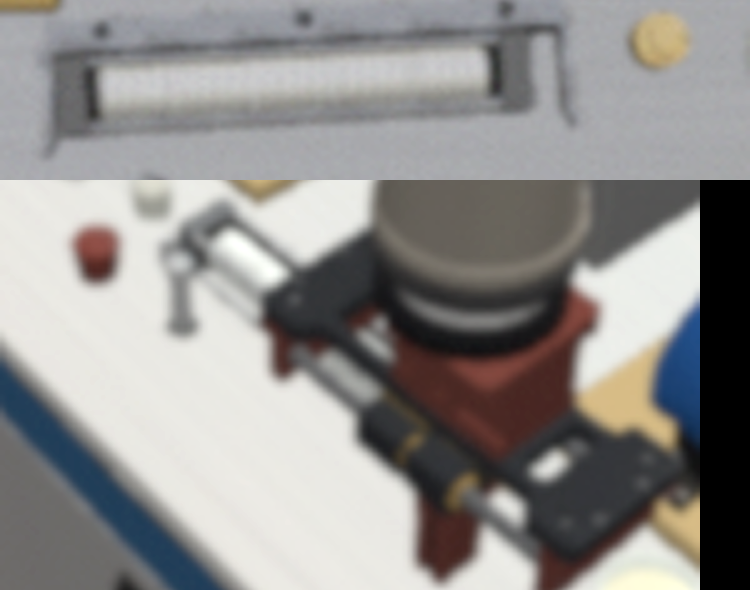

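Both ends stopped the fingertip at the same depth (x = -51.1 and -51.0 mm). In the top view the left plate (70,55) and right plate (515,35) lie against the strip, parallel to it. The bystanders in view haven't moved, and the arm is clear.

```bash
python3 -c "
from cell import order
print(order.finish_job())"
```

```text
the job is handed in; nothing more can be done
None
```

The job is handed in: the column was pushed in left end first behind the post, and both end plates sit against the rubber strip, judged by equal fingertip depth at each end and the top view, in about 36 s of the 61 s allowed.

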